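Test the tightened lid hinge of the red-grip screw box

ROBOT

A 7-joint arm with a two-finger parallel gripper is mounted at the origin on the work surface; the furniture and walls round the work are solid. World frame = base frame: x ahead of the robot, y to its left, z up, the work surface at z = 0. Lengths are in m, angles in rad, forces in N, time in s.
With the tool pointing down it reaches from about 0.4 to 0.85 m from the base axis. Payload 4.5 kg.
Tool frame: the origin (TCP) lies between the finger pads; the fingertips stand 19 mm ahead of it and the grasp point (between the pads) is the TCP; z points along the fingers, y is the line along which they close (so a half turn about z gives the same grasp; the last joint's range is limited). The gripper opens to 85 mm and grips with 20 to 120 N. Pads are 22 mm wide; open, the fingers measure 114 mm over their backs; the gripper's body (76 mm by 85 mm) begins 54 mm behind the grasp point. The pads swing forward as they close: fully open they stand 13 mm farther back than shut.
Start: joints at [1.195, 0.689, -0.195, 1.565, 0.157, 0.902, -0.215], TCP at [0.249, -0.573, 0.25] pointing down, gripper open.
Joint ranges: [-3.01, 3.01], [-0.46, 2.08], [-1.47, 1.51], [0.13, 2.56], [-1, 4.14], [0.04, 2.09], [-2.66, 2.66]. Speed limits (rad/s): [2.57, 2.57, 3.14, 3.14, 3.14, 3.14, 3.14].

INTERFACE

Orientations are given as a unit quaternion [w, x, y, z].
In Python, from station import robot gives the robot as it stands.
- The arm moves only by the tool carry_out, never from a script. Its argument "rows" is a list of rows, each a list of 7 numbers: the closure, from 0 (fully open) to 1 (shut), then the shift along the tool's x, y, z in cm, then the turn, a rotation vector about the tool's x, y, z in rad. A call has 1 to 12 rows; each row is the pose to reach, as a shift and turn from the pose commanded when the call began, along the tool's axes at that moment; what a row does not reach only later rows make up. A row lasts 1/8 s, in which the tool goes at most 62.5 mm and 10.7 degrees, less where a joint would pass 70% of its speed; a pose out of reach is approached as far as the arm can. A call with a gripper value outside its range is refused whole. The fingers move at their own pace and stop on an object; "squeeze" is the grip in N (left out, the last holds). Time passes only in rows, so rows that repeat a pose let the fingers close. It gives the time, the measured TCP pose, the force, the opening and the grip force at its end, in the units of the state.
- robot.read_state(): the state, without advancing time (a new reading comes with each control period).
- robot.get_image(name): name is "side" or "top" or "wrist"; returns a dict with "color" (384x512x3 uint8, blue, green, red), "depth" (384x512 float32, m along the optical axis (not along the pixel's ray), 0 where there is no reading), "mtx" (3x3 intrinsics, pixels), "world_from_camera" (4x4, takes a point from camera to world coordinates). Camera axes: x right, y down, z forward; pixel columns grow to the right and rows downward; lengths in m; the calibration is good to about 2 mm. The wrist camera is an equidistant fisheye: a pixel r from the principal point sees the ray r / f radians off the axis. A picture is of the moment at which its call begins.
- robot.finish_job(): hands the job in; it is judged then, once.
The state is a dict: "t": time; "joints": joint angles; "qd": joint speeds; "effort": joint torques, N m; "position": TCP position; "tool_rot": TCP orientation; "ft_force": force on the tool from outside, world axes, zero at the start; "wrist_torque": the same for the moment, N m; "opening": finger opening in m; "gripper_force": force on a finger pad.
Only numpy, scipy, OpenCV 4.12 (cv2) and the standard library are available. Lean on these libraries where they do the work, as an engineer would, in place of code of your own. Each camera call takes 0.05 s, during which the arm holds its last target. There are 200 camera calls.

TASK

The hinge of the green screw box with the red grip has just been tightened. Take hold of the red grip, raise that lid gently to about 45 degrees, let go and move clear, so that the lid stands there by itself and shows that the hinge holds. Leave the box with the blue grip shut.

Things in the scene. Friction and masses are not known exactly. Their poses are not given: they have to be found in the camera images.
- red_grip (a point): Centre of the red grip bar, 16 mm thick, 100 mm long (90 mm free between steel brackets), 30 mm above the lid's top along its front edge; 131 mm above the bench when shut. Open air in front of it; a wire handle 4 mm lower is 67 mm behind it. Turns with the lid: y along the bar; when shut x runs level to the box's back, z up. The hinge line, parallel to y, lies at x +137, z -44 mm in this frame.
- red_box_lid (a joint): Lid angle of the box to test, rad: 0 shut, grows as the front edge rises and the lid swings away from the robot; stop at 1.83. Starts shut, unlatched. Friction hinge of 0.6 N m: lifting at the grip takes 5 to 8 N and the lid stays where it is left. The bar may turn between the fingers.
- blue_grip (a point): Centre of the blue grip bar of the other box; sizes and axes as red_grip. Both boxes are dark green sheet steel, 140 mm front to back, 244 mm wide, 101 mm high to the lid's top, screwed to the bench, fronts to the robot within 0.45 rad, side by side; which is left or right varies.
- blue_box_lid (a joint): Lid angle of the other box, rad: 0 shut. Its hinge is slack. It starts shut and has to stay shut.

How it is judged:
By the outcome, as a careful person would: the job done as asked, in the order asked, and still so for the second after the job is handed in, with the robot touching nothing.
It also fails if it takes over 35 s, if anything falls off the work surface, if the arm or the gripper's body presses on something with over 40 N, if the wrist force passes 120 N, or if a joint passes its speed limit or range.

## Working session

There is one attempt and no reset: what is moved stays moved. The work goes in short steps, Python scripts to look and compute and a tool call to move; the robot and the scene stay as the last step left them, time stands still between calls to the robot, and variables do not carry over. Pictures are saved under pics/ and viewed, at most 10 in all, crops included, and the job is handed in when it is done.

Besides the shell and the picture viewer there is one more tool, called after "Call:" as name(argument=value, ...) on one line, values as JSON. carry_out: Moves the arm, as the interface text tells. Its arguments: {"type":"object","properties":{"rows":{"type":"array"},"squeeze":{"type":"number"}},"required":["rows"]}

```bash
mkdir -p pics; ls
cat > h.py <<'E'
import numpy as np, cv2
from station import robot
def pts(im,mask):
    v,u=np.nonzero(mask&(im["depth"]>0)); d=im["depth"][v,u]; K=im["mtx"]
    p=np.stack([(u-K[0,2])/K[0,0]*d,(v-K[1,2])/K[1,1]*d,d,np.ones_like(d)])
    return (im["world_from_camera"]@p)[:3].T,u,v
def masks(c):
    b,g,r=[c[...,i].astype(int) for i in range(3)]
    return {"red":(r>1.8*g)&(r>1.8*b)&(r>70),"blue":(b>1.6*r)&(b>1.3*g)&(b>70)}
E
python3 - <<'E'
from h import *
s=robot.read_state(); print({k:np.round(v,3).tolist() for k,v in s.items()})
ims=[]
for n in("side","top"):
    im=robot.get_image(n); ims.append(im["color"])
    print(n,im["world_from_camera"][:3,3])
    for k,m in masks(im["color"]).items():
        p,u,v=pts(im,m)
        if len(p)<5: print(n,k,len(p));continue
        print(n,k,len(p),"uv",u.min(),u.max(),v.min(),v.max(),"med",np.median(p,0).round(3),"lo",np.percentile(p,3,0).round(3),"hi",np.percentile(p,97,0).round(3))
cv2.imwrite("pics/a.png",cv2.resize(np.hstack(ims),(800,300)))
E
```

```text
pics
{'t': 0.0, 'joints': [1.195, 0.69, -0.195, 1.566, 0.157, 0.903, -0.215], 'qd': [-0.001, -0.001, -0.001, -0.0, 0.003, 0.0, 0.001], 'effort': [0.0, -53.962, -1.267, -15.854, 0.009, 0.01, -0.0], 'position': [0.249, -0.573, 0.249], 'tool_rot': [-0.001, 0.979, 0.204, -0.0], 'ft_force': [-0.037, -0.753, 0.301], 'wrist_torque': [-0.002, -0.033, 0.017], 'gripper_force': 0.0, 'opening': 0.085}
side [0.4164913  0.99449187 0.72135977]
side red 2243 uv 263 511 151 372 med [0.1   0.321 0.105] lo [ 0.039 -0.248  0.011] hi [0.516 0.341 0.127]
side blue 238 uv 241 254 244 277 med [0.526 0.212 0.137] lo [0.519 0.126 0.069] hi [0.534 0.259 0.139]
top [ 0.32792102 -0.00230314  1.08502496]
top red 1172 uv 140 375 176 383 med [0.12  0.264 0.117] lo [ 0.065 -0.329  0.02 ] hi [0.536 0.32  0.14 ]
top blue 200 uv 162 197 196 202 med [0.526 0.208 0.138] lo [0.519 0.163 0.06 ] hi [0.534 0.255 0.143]
```

View pics/a.png

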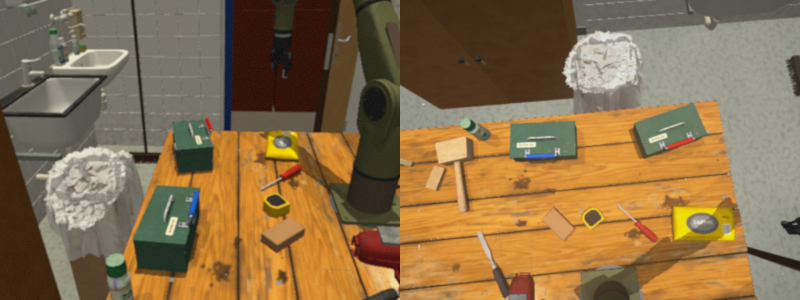

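The picture shows the blue-grip box at the left, with its grip at about (180,199) in the top image. The red-grip box is at the right, turned, with its grip at about (358,183). The other red things are tools nearer the robot.

Run:
```python
from h import *
from scipy.spatial.transform import Rotation as R
s=robot.read_state(); q=s["tool_rot"]; T=R.from_quat([q[1],q[2],q[3],q[0]]).as_matrix(); print(T.round(3))
for n in("top","side"):
    im=robot.get_image(n); m=masks(im["color"])["red"].astype(np.uint8)
    k,l,st,c=cv2.connectedComponentsWithStats(m)
    for i in range(1,k):
        if st[i,4]<15: continue
        p,u,v=pts(im,l==i)
        if len(p)==0: continue
        md=np.median(p,0)
        if md[0]<0.4 or md[1]>0: continue
        print(n,st[i],md.round(3),"z90",np.percentile(p[:,2],90).round(3))
        # rays of pixels on plane z=0.137 (seen faces)
        (cx,cy),(w,h),a=cv2.minAreaRect(np.stack([u,v],1).astype(np.float32)); box=cv2.boxPoints(((cx,cy),(w,h),a))
        K=im["mtx"];M=im["world_from_camera"]
        for uv in [*box,(cx,cy)]:
            d=M[:3,:3]@np.linalg.solve(K,[uv[0],uv[1],1]); t=(0.137-M[2,3])/d[2]; print(np.round(uv,1),(M[:3,3]+t*d).round(3))
        g=p[abs(p[:,2]-0.135)<0.012]; e=np.linalg.svd(g[:,:2]-g[:,:2].mean(0))[2][0]; print("dir",e,np.arctan2(e[1],e[0]),len(g))
    # box top surface
    if n=="top":
        c=im["color"].astype(int); mg=(c[...,1]>1.2*c[...,2])&(c[...,1]>c[...,0])
        p,u,v=pts(im,mg); p=p[(abs(p[:,2]-.1)<.006)&(p[:,1]<-.05)]
        r=cv2.minAreaRect(p[:,:2].astype(np.float32)); print("lid",r,cv2.boxPoints(r).round(3).tolist())
```

```text
[[ 0.917  0.399 -0.001]
 [ 0.399 -0.917  0.001]
 [-0.    -0.002 -1.   ]]
top [342 176  34  15 195] [ 0.528 -0.298  0.138] z90 0.141
[341.6 185.8] [ 0.523 -0.247  0.137]
[374. 175.] [ 0.546 -0.343  0.137]
[375.7 180.1] [ 0.531 -0.345  0.137]
[343.3 190.9] [ 0.508 -0.25   0.137]
[358.6 182.9] [ 0.527 -0.296  0.137]
dir [ 0.23689095 -0.97153625] -1.3316318726427072 181
lid ((0.61039799451828, -0.2919720411300659), (0.1003326028585434, 0.19962695240974426), 15.07468032836914) [[0.5360000133514404, -0.20900000631809235], [0.5879999995231628, -0.4009999930858612], [0.6850000023841858, -0.375], [0.6330000162124634, -0.18299999833106995]]
side [263 151   9  15  71] [ 0.53  -0.293  0.136] z90 0.138
[261.5 152.1] [ 0.547 -0.332  0.137]
[266.1 150.1] [ 0.535 -0.348  0.137]
[271.8 163.6] [ 0.51  -0.251  0.137]
[267.3 165.6] [ 0.522 -0.237  0.137]
[266.7 157.9] [ 0.528 -0.29   0.137]
dir [-0.23231382  0.97264088] 1.8052522455089164 64
```

Call:
carry_out(rows=[[0,4,-1.5,0,0,0,-0.15],[0,8,-3,0,0,0,-0.3],[0,12,-5,0,0,0,-0.45],[0,16,-6.5,0,0,0,-0.6],[0,20,-8,0,0,0,-0.76],[0,24,-9.5,0,0,0,-0.92],[0,28,-11,0,0,0,-1.08],[0.2,32,-12.5,0,0,0,-1.24],[0.45,36.6,-14.3,0,0,0,-1.4],[0.45,36.6,-14.3,0,0,0,-1.4],[0.45,36.6,-14.3,0,0,0,-1.4],[0.45,36.6,-14.3,0,0,0,-1.4]], squeeze=30)

```text
t: 1.7
position: [0.5266, -0.2979, 0.2501]
tool_rot: [-0.0, 0.619, 0.785, -0.001]
ft_force: [-0.4, -0.6, -0.7]
opening: 0.0465
gripper_force: 0.0
```

```bash
cat > look.py <<'E'
from h import *
from scipy.spatial.transform import Rotation as R
import sys
s=robot.read_state(); q=s["tool_rot"]; T=R.from_quat([q[1],q[2],q[3],q[0]]).as_matrix(); P=np.array(s["position"])
print("pos",P.round(4),"open",s["opening"],"F",np.round(s["ft_force"],1)); print(T.round(3)); print(np.round(s["joints"],2))
w=robot.get_image("wrist"); K=w["mtx"]; M=w["world_from_camera"]
m=masks(w["color"])["red"].astype(np.uint8)
k,l,st,c=cv2.connectedComponentsWithStats(m); 
zp=float(sys.argv[1]) if len(sys.argv)>1 else .135
for i in range(1,k):
    if st[i,4]<60: continue
    v,u=np.nonzero(l==i); r=cv2.minAreaRect(np.stack([u,v],1).astype(np.float32)); b=cv2.boxPoints(r)
    print(st[i],np.round(r[0],1))
    for uv in [*b,r[0]]:
        x=(uv[0]-K[0,2])/K[0,0]; y=(uv[1]-K[1,2])/K[1,1]; th=np.hypot(x,y)
        d=M[:3,:3]@np.array([x/th*np.sin(th),y/th*np.sin(th),np.cos(th)]); g=M[:3,3]+(zp-M[2,3])/d[2]*d
        print(g.round(4),"in tool cm",(T.T@(g-P)*100).round(2))
cv2.imwrite(sys.argv[2],w["color"])
E
python3 look.py 0.135 pics/b.png
```

```text
pos [ 0.5266 -0.2979  0.2501] open 0.04653811333516307 F [-0.4 -0.6 -0.7]
[[-0.234  0.972 -0.001]
 [ 0.972  0.234 -0.001]
 [-0.001 -0.001 -1.   ]]
[ 0.75  0.71 -0.56  1.62  0.44  0.95  0.27]
[  42    0   59   48 1122] [70.3 21.4]
[ 0.2816 -0.1965  0.135 ] in tool cm [ 15.6  -21.43  11.53]
[ 0.3354 -0.1516  0.135 ] in tool cm [ 18.7  -15.14  11.52]
[ 0.3541 -0.166   0.135 ] in tool cm [ 16.86 -13.66  11.52]
[ 0.3033 -0.2107  0.135 ] in tool cm [ 13.71 -19.65  11.53]
[ 0.3209 -0.1812  0.135 ] in tool cm [ 16.16 -17.25  11.52]
[ 250  131   20  116 2164] [259.5 188.5]
[ 0.5085 -0.2512  0.135 ] in tool cm [ 4.97 -0.65 11.51]
[ 0.5232 -0.2476  0.135 ] in tool cm [ 4.97  0.87 11.5 ]
[ 0.5477 -0.3451  0.135 ] in tool cm [-5.08  0.97 11.51]
[ 0.5313 -0.3491  0.135 ] in tool cm [-5.08 -0.72 11.51]
[ 0.527  -0.2957  0.135 ] in tool cm [ 0.21  0.11 11.51]
```

View pics/b.png

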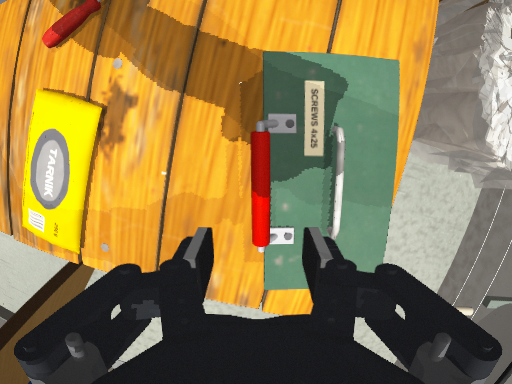

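The wrist view shows the red bar centred between the fingers at about (260,188), running along tool x. The white wire handle is behind it at about (337,180).

Call:
carry_out(rows=[[0.45,0,0.1,4,0,0,0],[0.45,0,0.1,7,0,0,0],[0.45,0,0.1,9.5,0,0,0],[0.45,0,0.1,11,0,0,0],[0.45,0,0.1,11.6,0,0,0],[0.45,0,0.1,11.6,0,0,0],[0.7,0,0.1,11.6,0,0,0],[0.9,0,0.1,11.6,0,0,0],[0.9,0,0.1,11.6,0,0,0],[0.9,0,0.1,11.6,0,0,0],[0.9,0,0.1,11.6,0,0,0]])

```text
t: 3.12
position: [0.5285, -0.2965, 0.1352]
tool_rot: [0.0, 0.618, 0.786, -0.001]
ft_force: [-2.3, -0.8, 6.0]
opening: 0.0151
gripper_force: 29.4
```

Run:
```python
from h import *
from scipy.spatial.transform import Rotation as R
s=robot.read_state(); print(np.round(s["ft_force"],1),s["gripper_force"],s["opening"],np.round(s["position"],4))
# path in tool axes (y=box x, z=down) for lid angle a; tool turn about x
off=3 # TCP above bar along tool -z, mm
for a in np.arange(0,48,4.):
    b=np.radians(a); B=np.array([-137*np.cos(b)+44*np.sin(b)+137, 137*np.sin(b)+44*np.cos(b)-44]) # dx, dz
    t=b*0.5
    # tool -z direction leans to +x(back) by t
    tcp=B+off*np.array([np.sin(t),np.cos(t)])-[0,off]
    print(a,"y %.2f z %.2f turn %.3f"%(tcp[0]/10,-tcp[1]/10,t))
```

```text
[-2.3 -0.8  6. ] 29.368553459644318 0.015114200560666377 [ 0.5285 -0.2965  0.1352]
0.0 y 0.00 z -0.00 turn 0.000
4.0 y 0.35 z -0.94 turn 0.035
8.0 y 0.77 z -1.86 turn 0.070
12.0 y 1.25 z -2.75 turn 0.105
16.0 y 1.79 z -3.60 turn 0.140
20.0 y 2.38 z -4.42 turn 0.175
24.0 y 3.04 z -5.19 turn 0.209
28.0 y 3.74 z -5.91 turn 0.244
32.0 y 4.50 z -6.58 turn 0.279
36.0 y 5.30 z -7.20 turn 0.314
40.0 y 6.14 z -7.76 turn 0.349
44.0 y 7.01 z -8.26 turn 0.384
```

Call:
carry_out(rows=[[0.9,0,0.15,-0.45,0.017,0,0],[0.9,0,0.35,-0.95,0.035,0,0],[0.9,0,0.55,-1.4,0.05,0,0],[0.9,0,0.75,-1.85,0.07,0,0],[0.9,0,1.0,-2.3,0.09,0,0],[0.9,0,1.25,-2.75,0.105,0,0],[0.9,0,1.5,-3.2,0.12,0,0],[0.9,0,1.8,-3.6,0.14,0,0],[0.9,0,2.1,-4.0,0.16,0,0],[0.9,0,2.4,-4.4,0.175,0,0],[0.9,0,2.4,-4.4,0.175,0,0]])

```text
t: 4.5
position: [0.551, -0.2907, 0.179]
tool_rot: [-0.055, 0.615, 0.783, -0.07]
ft_force: [-5.5, -3.3, -1.0]
opening: 0.015
gripper_force: 29.7
```

Run:
```python
from h import *
s=robot.read_state(); print(np.round(s["joints"],2),np.round(s["ft_force"],1),np.round(s["wrist_torque"],2))
im=robot.get_image("top"); m=masks(im["color"])["red"]; m[:, :300]=0;m[230:]=0
p,u,v=pts(im,m); print(len(p),np.median(p,0).round(3)) if len(p) else None
# path from 20 deg, expressed in tool axes now (turned 0.175)
def tcp(a):
    b=np.radians(a);t=b*.5
    return np.array([-137*np.cos(b)+44*np.sin(b)+137+3*np.sin(t),-(137*np.sin(b)+44*np.cos(b)-44+3*np.cos(t)-3)])/10,t
p0,t0=tcp(20);c,sn=np.cos(t0),np.sin(t0)
for a in np.arange(22,47,2.):
    p,t=tcp(a);d=p-p0; print(a,np.round([d[0]*c+d[1]*sn,-d[0]*sn+d[1]*c,t-t0],3))
```

```text
[ 0.59  0.86 -0.46  1.49  0.49  1.07  0.21] [-5.5 -3.3 -1. ] [-0.52  1.02  0.1 ]
87 [ 0.542 -0.264  0.182]
22.0 [ 0.247 -0.44   0.017]
24.0 [ 0.51  -0.871  0.035]
26.0 [ 0.787 -1.293  0.052]
28.0 [ 1.079 -1.705  0.07 ]
30.0 [ 1.385 -2.107  0.087]
32.0 [ 1.705 -2.498  0.105]
34.0 [ 2.038 -2.878  0.122]
36.0 [ 2.385 -3.245  0.14 ]
38.0 [ 2.744 -3.601  0.157]
40.0 [ 3.115 -3.944  0.175]
42.0 [ 3.498 -4.274  0.192]
44.0 [ 3.893 -4.59   0.209]
46.0 [ 4.298 -4.893  0.227]
```

Call:
carry_out(rows=[[0.9,0,0.25,-0.45,0.017,0,0],[0.9,0,0.5,-0.85,0.035,0,0],[0.9,0,0.8,-1.3,0.05,0,0],[0.9,0,1.1,-1.7,0.07,0,0],[0.9,0,1.4,-2.1,0.087,0,0],[0.9,0,1.7,-2.5,0.105,0,0],[0.9,0,2.05,-2.9,0.12,0,0],[0.9,0,2.4,-3.25,0.14,0,0],[0.9,0,2.75,-3.6,0.157,0,0],[0.9,0,3.3,-4.1,0.18,0,0],[0.9,0,4.1,-4.75,0.22,0,0],[0.9,0,4.1,-4.75,0.22,0,0]])

```text
t: 6.05
position: [0.5984, -0.2789, 0.2202]
tool_rot: [-0.122, 0.606, 0.771, -0.156]
ft_force: [-8.6, -1.9, 5.8]
opening: 0.0149
gripper_force: 30.5
```

```bash
cat > ang.py <<'E'
from h import *
s=robot.read_state(); print(s["t"],np.round(s["position"],4),np.round(s["ft_force"],1),s["opening"])
ims=[]
for n in("top","side"):
    im=robot.get_image(n); ims.append(im["color"]); m=masks(im["color"])["red"]
    p,u,v=pts(im,m); k=(p[:,0]>.5)&(p[:,1]<-.15)&(p[:,2]>.1)&(p[:,2]<.3); p=p[k]
    if len(p)<5: print(n,len(p)); continue
    md=np.median(p,0); vd=im["world_from_camera"][:3,3]-md; vd/=np.linalg.norm(vd); g=md-0.007*vd
    x=np.array([.972,.236]); dx=(g[:2]-[.5275,-.296])@x; B=np.array([dx-.137,g[2]-.087]); print(n,len(p),g.round(3),"r",np.hypot(*B).round(4),"deg",np.degrees(np.arctan2(B[1],-B[0]))-17.8)
    b=masks(im["color"])["blue"]; p,u,v=pts(im,b); k=(p[:,0]>.45)&(p[:,1]>.1)&(p[:,2]>.1);print("blue",np.median(p[k],0).round(3))
import sys; cv2.imwrite(sys.argv[1],cv2.resize(np.hstack([ims[0][120:270,300:450],ims[1][90:240,180:330]]),(800,400)))
E
python3 ang.py pics/c.png
```

```text
6.05 [ 0.5984 -0.2789  0.2202] [-8.6 -1.9  5.8] 0.014903004776150282
top 93 [ 0.589 -0.252  0.215] r 0.1441 deg 44.66468154541204
blue [0.525 0.207 0.139]
side 76 [ 0.594 -0.274  0.216] r 0.1455 deg 44.59866818442727
blue [0.526 0.217 0.137]
```

View pics/c.png

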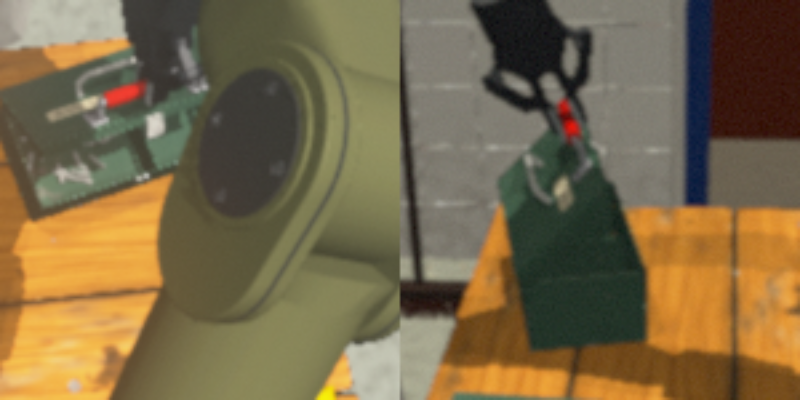

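The lid stands at about 44.6° with the fingers still on the grip, at about (567,118) in the right half. The blue box is shut. I'll let go and back out.

Call:
carry_out(rows=[[0.75,0,0,0,0,0,0],[0.6,0,0,0,0,0,0],[0.5,0,0,0,0,0,0],[0.45,0,0,0,0,0,0],[0.45,0,0,0,0,0,0],[0.45,0,0,-1,0,0,0],[0.45,0,0,-2.5,0,0,0],[0.45,0,0,-4.5,0,0,0],[0.45,0,0,-7,0,0,0],[0.45,0,0,-10,0,0,0],[0.45,0,0,-12,0,0,0],[0.45,0,0,-12,0,0,0]])

```text
t: 7.65
position: [0.6457, -0.2672, 0.3308]
tool_rot: [-0.119, 0.606, 0.771, -0.153]
ft_force: [-0.7, -0.9, -0.8]
opening: 0.0471
gripper_force: 0.0
```

```bash
python3 ang.py pics/d.png
```

```text
7.65 [ 0.6457 -0.2672  0.3308] [-0.7 -0.9 -0.8] 0.047104219779172715
top 62 [ 0.588 -0.245  0.215] r 0.144 deg 44.78203314313063
blue [0.525 0.207 0.139]
side 78 [ 0.596 -0.283  0.216] r 0.1457 deg 44.59883306127563
blue [0.526 0.216 0.137]
```

View pics/d.png

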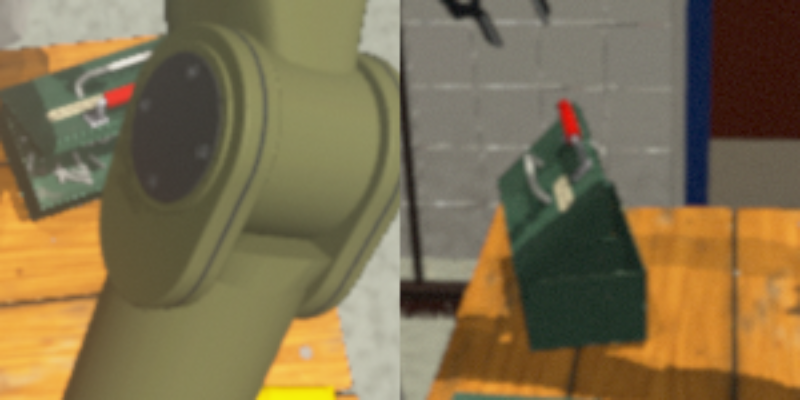

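The lid stands free at about 45°, with the grip at about (569,118) in the right half. The gripper is well above it and no force is read.

```bash
python3 -c "
from station import robot; print(robot.finish_job())"
```

```text
the job is handed in; nothing more can be done
None
```

I raised the red-grip lid to about 45° (44.6–44.8° measured after release) and let go; it stands by itself with the arm clear, the blue-grip box is still shut, and the job is handed in at about 8 s.

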